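# Kit the potter's tool tray and lock it

## Robot

A 6-joint arm with a two-finger parallel gripper is mounted at the origin on the work surface. World frame = base frame: x ahead of the robot, y to its left, z up, the work surface at z = 0. Lengths are in mm, angles in rad, forces in N, time in s.
With the tool pointing down it reaches from about 275 to 825 mm from the base axis. Payload 4.9 kg.
Tool frame: the origin (TCP) lies at the very end of the fingers, on their centre line; the grasp point (between the pads) lies 19 mm behind it; z points along the fingers, y is the direction in which the jaws open and shut (so a half turn about z gives the same grasp; the last joint's range is limited). The gripper opens to 85 mm and grips with 20 to 120 N. Pads are 22 mm wide; open, the fingers measure 114 mm over their backs; the gripper's body (76 mm by 85 mm) begins 54 mm behind the grasp point. The pads swing forward as they close: fully open they stand 13 mm farther back than shut.
Start: joints at [-1.451, 0.326, -0.193, 1.052, 0, 1.437], TCP at [138.107, -532.395, 231.281] pointing down, gripper open.
Joint ranges: [-2.65, 2.65], [-0.97, 1.79], [-1.3, 1.35], [-1.93, 2.1], [-1.47, 1.37], [-3.14, 3.14]. Speed limits (rad/s): [2.57, 2.57, 3.14, 3.14, 3.14, 3.14].

## Interface

Orientations are given as [roll, pitch, yaw] about the fixed x, y, z axes, in that order (R = Rz(yaw) Ry(pitch) Rx(roll)).
In Python, from bench import bot, solve_ik, imaging gives the robot as it stands. Calls block until the motion is done:
- bot.move_ptp(position, orientation): joint-space move of the TCP to a pose.
- bot.movel(position, rot=None, max_speed=150, threshold=None): straight line of the TCP; rot=None keeps the orientation; max_speed is the mean speed in mm/s. With threshold (N) it stops when the force on the tool has changed by that much, and returns True; else False.
- bot.move_j(angles): joint-space move.
- bot.grip(opening, effort=None): opening from 0.0 (shut) to 1.0 (fully open); effort is the grip in N (None keeps the last); returns when the fingers have stopped.
- bot.dwell(seconds).
- solve_ik(position, orientation): joint angles nearest the present ones, or None.
- bot.get_state(): the state.
- imaging.capture(name): name is "scene" or "top" or "wrist"; returns the picture (420x560x3 uint8, blue, green, red); there is no depth.
- imaging.camera_model(name): a dict with "K" (3x3 intrinsics, pixels), "position" and "rotation" of the camera in the world. Camera axes: x right, y up, looking along -z (the intrinsics and any distortion apply to the point x, -y, -z); pixel columns grow to the right and rows downward; lengths in mm; the calibration is good to about 2 mm. The wrist camera is an equidistant fisheye: a pixel r from the principal point sees the ray r / f radians off the axis. A picture is of the moment at which its call begins: read the wrist's pose just before it. camera_model takes no time and is no camera call; for the wrist camera it gives the pose at the moment of the call.
A pose or a line that the arm cannot do raises bot.IKError and nothing moves.
- bot.sign_off(): hands the job in, once; it reports no verdict.
The state is a dict: "t": time; "qpos": joint angles; "joint_velocities": joint speeds; "effort": joint torques, N m; "tcp_pos": TCP position; "orientation": TCP orientation; "contact_force": force on the tool from outside, world axes, zero at the start; "wrist_torque": the same for the moment, N m; "opening": opening from 0.0 (shut) to 1.0 (fully open).
Only numpy, scipy, OpenCV 4.12 (cv2) and the standard library are available. Lean on these libraries where they do the work, as an engineer would, in place of code of your own. Each camera call takes 0.05 s, during which the arm holds its last target.

## Task

Lay the wooden paddle and the L-shaped wooden square fully home in their own cut-outs in the sloping tool tray, where the straight stick already lies, then swing the steel retaining bar across the three tools all the way to its end stop. Leave the clay mug blank and the clay handle on the boards where they are.

Things in the scene. Friction and masses are not known exactly. Their poses are not given: they have to be found in the camera images.
- paddle_mid (a point): Small clay-beating paddle, 146 mm long: handle 20 mm wide from x = -68 to +28 mm, blade 52 mm wide from x = +28 to +78 mm (x runs towards the blade, y across), about 80 g, 24 mm thick, pale wood, lying flat. This point is its grip point, half-way up the thickness (12 mm above its underside); z up out of its upper face.
- square_mid (a point): L-shaped potter's square: long arm 22 mm wide (y = -11 to +11) from x = -65 to +50 mm, short arm 22 mm wide (x = +28 to +50) reaching out to y = +40 mm, about 60 g, 24 mm thick, pale wood, lying flat. This point is its grip point, half-way up the thickness (12 mm above its underside); z up out of its upper face.
- stick_mid (a point): Straight wooden stick 140 x 24 x 24 mm, already home in its cut-out in the tray; this point is on its centre line half-way up its thickness, 66 mm from its lower end.
- home_paddle (a point): Where paddle_mid lies, and how its axes point, with that tool fully home in its own cut-out: x up the slope, y left across it, z square out of the tray face, 28 degrees from vertical towards the robot. The paddle's blade goes up the slope. Cut-out 8 mm deep, 2.5 mm play all round, floor 12 mm below this point, black foam face 4 mm below it.
- home_square (a point): Where square_mid lies, and how its axes point, with that tool fully home in its own cut-out: x up the slope, y left across it, z square out of the tray face, 28 degrees from vertical towards the robot. The square's long arm lies along the slope, its short arm at the upper end pointing left. Cut-out 8 mm deep, 2.5 mm play all round, floor 12 mm below this point, black foam face 4 mm below it.
- home_stick (a point): Where stick_mid lies, and how its axes point, with that tool fully home in its own cut-out: x up the slope, y left across it, z square out of the tray face, 28 degrees from vertical towards the robot. The stick is in it from the start; the three cut-outs lie side by side, 80 mm from centre to centre, in any order. Cut-out 8 mm deep, 2.5 mm play all round, floor 12 mm below this point, black foam face 4 mm below it.
- bar (a joint): Flat steel retaining bar, 290 x 16 mm, pivoted at the tray's lower right corner, turning parallel to the tray face 21 mm out from the foam. 0 = pointing up the slope (open; starts at -0.3 to 0.05); grows as it swings left (anticlockwise seen onto the tray) to its end stop at 1.571, level across the lower ends of the tools. Stays where left; about 2 N at the knob moves it.
- bar_knob (a point): Upright round knob on the bar, 18 mm diameter, 36 mm tall from the bar's upper face at 27 mm above the foam; 110 mm from the pivot. This point is on its axis 18 mm below its top. x points along the bar away from the pivot, z along the knob, square to the tray face.
- bar_pivot (a point): Point on the bar's pivot axis at the same height over the foam (45 mm) as bar_knob, fixed; x up the slope, y left across it, z square out of the tray face, 28 degrees from vertical towards the robot.
- mug_mid (a point): Bystander: grey clay mug blank, a cone 72 mm across at the foot, 88 mm tall, standing on the left board; this point is its centre.
- handle_mid (a point): Bystander: C-shaped grey clay mug handle, 84 mm across, 16 mm thick, lying on the right board; this point is its centre.
- board_left: Fixed grey-edged ware board, 400 x 200 x 12 mm, on the robot's left; origin at the centre of its underside.
- board_right: The same on the robot's right. One loose tool lies on each board, which one on which varies.
- paddle: The paddle; origin on its underside below paddle_mid.
- square: The square; origin on its underside below square_mid.
- stick: The stick; origin on its underside below stick_mid.
Not all that is in view belongs to the job. Leave any green look-alike of the paddle alone.

How it is judged (in metres and radians):
On the way, in this order (a step that is already met when the one before it is completed fails the run):
1. all three tools are fully home in their cut-outs while the bar is still open (distance between paddle_mid and home_paddle below 0.006 m and z of paddle_mid in the frame of home_paddle below 0.003 m and angle between the x axis of paddle_mid and the x axis of home_paddle, either way round below 0.1 rad and angle between the z axis of paddle_mid and the z axis of home_paddle, either way round below 0.06 rad and distance between square_mid and home_square below 0.006 m and z of square_mid in the frame of home_square below 0.003 m and angle between the x axis of square_mid and the x axis of home_square, either way round below 0.1 rad and angle between the z axis of square_mid and the z axis of home_square, either way round below 0.06 rad and distance between stick_mid and home_stick below 0.006 m and z of stick_mid in the frame of home_stick below 0.003 m and angle between the x axis of stick_mid and the x axis of home_stick, either way round below 0.1 rad and angle between the z axis of stick_mid and the z axis of home_stick, either way round below 0.06 rad and value of joint bar below 0.6 rad), for 0.2 s.
2. the bar is swung to its end stop (value of joint bar above 1.5 rad), for 0.2 s.
At the end, for the whole second after the job is handed in: Paddle, square and stick each lie at rest in their own cut-outs, grip point within 6 mm of home, not more than 3 mm proud, turned less than 0.1 rad and tipped less than 0.06 rad; the bar is within 0.07 rad of its end stop (distance between paddle_mid and home_paddle below 0.006 m and z of paddle_mid in the frame of home_paddle below 0.003 m and angle between the x axis of paddle_mid and the x axis of home_paddle, either way round below 0.1 rad and angle between the z axis of paddle_mid and the z axis of home_paddle, either way round below 0.06 rad and distance between square_mid and home_square below 0.006 m and z of square_mid in the frame of home_square below 0.003 m and angle between the x axis of square_mid and the x axis of home_square, either way round below 0.1 rad and angle between the z axis of square_mid and the z axis of home_square, either way round below 0.06 rad and distance between stick_mid and home_stick below 0.006 m and z of stick_mid in the frame of home_stick below 0.003 m and angle between the x axis of stick_mid and the x axis of home_stick, either way round below 0.1 rad and angle between the z axis of stick_mid and the z axis of home_stick, either way round below 0.06 rad and linear speed of each of paddle, square, stick below 0.02 m/s and value of joint bar above 1.5 rad); the robot touches nothing.
It fails at once if the clay mug blank is shifted by more than 25 mm (distance of mug_mid from where it was at the start of the episode above 0.025 m).
It fails at once if the clay handle is shifted by more than 25 mm (distance of handle_mid from where it was at the start of the episode above 0.025 m).
It also fails if it takes over 72 s, if anything falls off the work surface, if the arm or the gripper's body presses on something with over 40 N, if the wrist force passes 120 N, or if a joint passes its speed limit or range.

## Working session

There is one attempt and no reset: what is moved stays moved. The work goes in short steps, each a Python script; the robot and the scene stay as the last script left them, time stands still between calls to the robot, and variables do not carry over. Pictures are saved under pics/ and viewed, and the job is handed in when it is done.

```bash
ls; mkdir -p pics
python3 - <<'E'
from bench import bot, imaging
import cv2, numpy as np
for n in ["scene","top","wrist"]:
    im=imaging.capture(n); cv2.imwrite(f"pics/{n}0.png",im)
    m=imaging.camera_model(n); print(n,{k:np.round(np.array(v),4).tolist() if not isinstance(v,str) else v for k,v in m.items()})
print(bot.get_state())
E
```

```text
pics
scene {'K': [[502.3706, 0.0, 276.1724], [0.0, 502.3706, 210.1587], [0.0, 0.0, 1.0]], 'position': [1341.6057, -399.5465, 1309.4464], 'rotation': [0.6556, 0.0007, 1.1351]}
top {'K': [[467.0158, 0.0, 282.5743], [0.0, 467.0158, 211.0224], [0.0, 0.0, 1.0]], 'position': [348.1272, -4.5402, 1221.4558], 'rotation': [0.1335, 0.0034, -1.5487]}
wrist {'K': [[325.1923, 0.0, 278.461], [0.0, 325.1923, 203.4004], [0.0, 0.0, 1.0]], 'position': [206.6155, -513.9522, 372.6049], 'rotation': [-0.2833, 0.0009, -1.3179]}
{'t': 0.15, 'qpos': array([-1.45120319e+00,  3.26771484e-01, -1.93348669e-01,  1.05203258e+00,
       -1.21800246e-05,  1.43660610e+00]), 'joint_velocities': array([-3.25036544e-05, -3.16385346e-03,  3.75873865e-03, -1.30582945e-03,
       -1.23204900e-03, -3.56445282e-04]), 'effort': array([ 1.11014760e-03, -4.43704140e+01,  2.62665081e+01,  1.04424081e-02,
       -9.18661158e-05,  9.28184036e-07]), 'tcp_pos': array([ 138.04550877, -531.92614322,  230.68499806]), 'orientation': array([-3.14024682e+00, -1.69399689e-04,  2.53783255e-01]), 'contact_force': array([-0.30535452,  0.89202312,  0.64195907]), 'wrist_torque': array([ 0.020051  , -0.00317113, -0.00555843]), 'opening': 1.0005249673032464}
```

View pics/scene0.png

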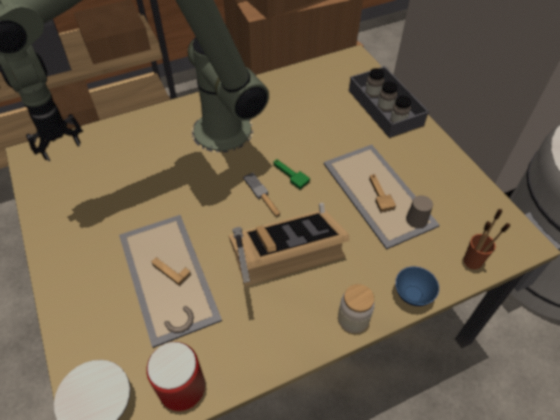

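View pics/top0.png

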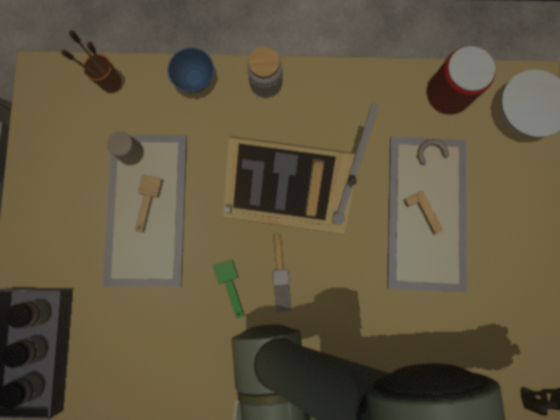

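View pics/wrist0.png

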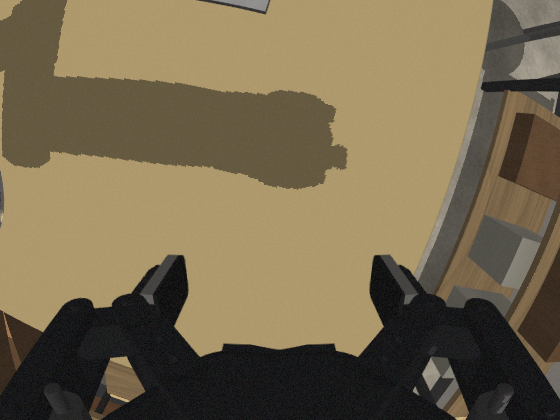

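Seen in the top view: the paddle candidates are the pale wooden one on the left board (148,203), the green look-alike (229,287) and the spatula with a wooden handle (281,270). The square candidate is the L on the right board (425,212), with the clay handle at (433,152). In the tray from left to right are the square slot (255,182), the paddle slot (285,180) and the stick (315,187). The bar pivot is at (339,217) and the knob at (352,180). The mug is at (122,145). I choose the pale paddle on the left board and the pale L on the right board. Next I check close crops.

```bash
cat > h.py <<'E'
from bench import bot, solve_ik, imaging
import cv2, numpy as np
from scipy.spatial.transform import Rotation as R
def rpy(v): return R.from_euler('xyz',v).as_matrix()
def cam(n):
    m=imaging.camera_model(n); 
    return dict(n=n,K=np.array(m["K"]),p=np.array(m["position"]),R=rpy(m["rotation"]),m=m)
def ray(c,uv):
    K=c['K'];x=(uv[0]-K[0,2])/K[0,0];y=(uv[1]-K[1,2])/K[1,1]
    if c['n']=='wrist':
        r=np.hypot(x,y); s=np.sin(r)/r if r>1e-9 else 1; d=np.array([x*s,-y*s,-np.cos(r)])
    else: d=np.array([x,-y,-1.])
    return c['R']@(d/np.linalg.norm(d))
def onplane(c,uv,p0,n=(0,0,1)):
    d=ray(c,uv);n=np.array(n,float); return c['p']+d*(np.dot(np.array(p0)-c['p'],n)/d.dot(n))
def proj(c,P):
    v=c['R'].T@(np.array(P,float)-c['p']); x,y,z=v[0],-v[1],-v[2];K=c['K']
    if c['n']=='wrist':
        r=np.hypot(x,y);t=np.arctan2(r,z);s=t/r if r>1e-9 else 1/z
        x,y=x*s,y*s
    else: x,y=x/z,y/z
    return np.array([K[0,0]*x+K[0,2],K[1,1]*y+K[1,2]])
def tri(cs,uvs):
    A=np.zeros((3,3));b=np.zeros(3);ds=[]
    for c,u in zip(cs,uvs):
        d=ray(c,u);M=np.eye(3)-np.outer(d,d);A+=M;b+=M@c['p'];ds.append(d)
    P=np.linalg.solve(A,b)
    res=[np.linalg.norm((np.eye(3)-np.outer(d,d))@(P-c['p'])) for d,c in zip(ds,cs)]
    return P,res
def crop(im,box,s,name):
    x0,y0,x1,y1=box
    cv2.imwrite(name,cv2.resize(im[y0:y1,x0:x1],None,fx=s,fy=s,interpolation=cv2.INTER_CUBIC))
E
python3 - <<'E'
import sys; sys.path.insert(0,'.')
from h import *
t=cv2.imread('pics/top0.png'); s=cv2.imread('pics/scene0.png')
crop(t,(205,90,395,240),4,'pics/t_tray.png')
crop(s,(215,200,365,300),5,'pics/s_tray.png')
a=cv2.resize(t[165:245,110:200],None,fx=4,fy=4,interpolation=2); b=cv2.resize(t[130:250,380:480],None,fx=3,fy=3,interpolation=2)
h=max(a.shape[0],b.shape[0]); o=np.zeros((h,a.shape[1]+b.shape[1],3),np.uint8); o[:a.shape[0],:a.shape[1]]=a;o[:b.shape[0],a.shape[1]:]=b
cv2.imwrite('pics/t_tools.png',o)
c=cam('top')
hsv=cv2.cvtColor(t,cv2.COLOR_BGR2HSV)
for p in [(148,203),(149,185),(425,212),(425,250)]: print(p,hsv[p[1],p[0]], onplane(c,p,[0,0,36]).round(1))
E
```

```text
(148, 203) [ 18 104 110] [520.5 349.1  36. ]
(149, 185) [ 18 113 126] [567.6 349.4  36. ]
(425, 212) [ 18 124 117] [ 512.6 -361.3   36. ]
(425, 250) [ 26  44 132] [ 415.6 -359.5   36. ]
```

View pics/t_tray.png

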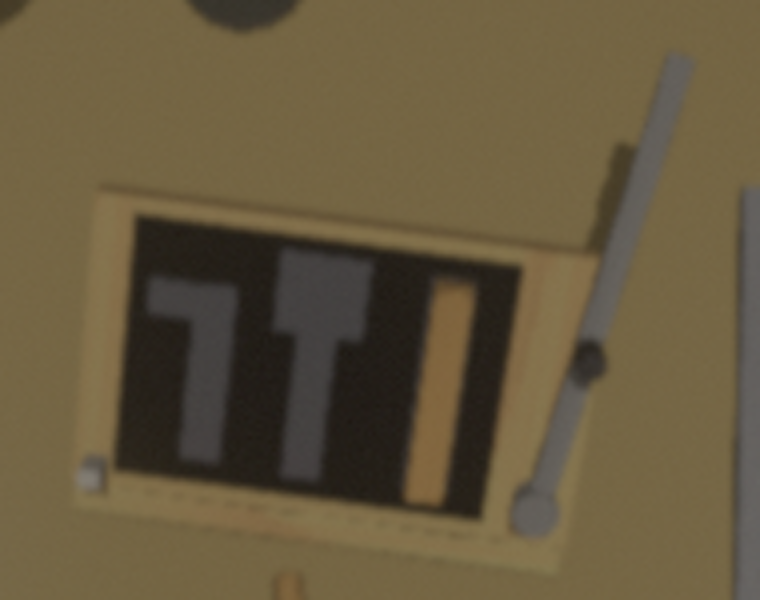

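View pics/s_tray.png

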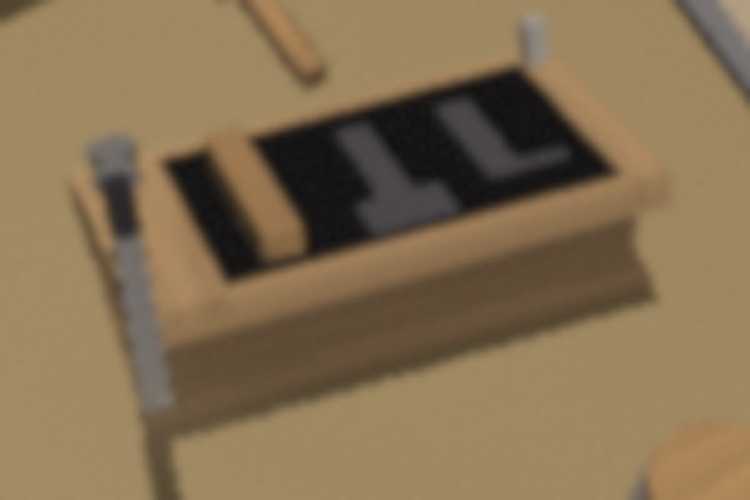

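View pics/t_tools.png

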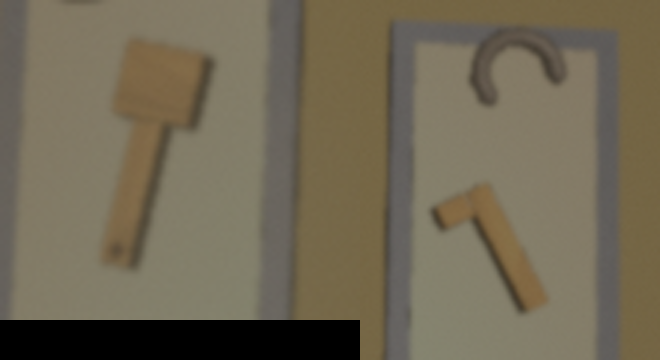

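The crops confirm the choices: a pale paddle with its blade up and a peg hole in the handle, and an L with its short arm to the left. Now I triangulate the tray roughly.

Run:
```python
import sys; sys.path.insert(0,'.')
from h import *
ct,cs=cam('top'),cam('scene')
T=dict(UL=(136,216),UR=(522,266),LR=(482,518),LL=(116,468),piv=(536,500),knob=(588,360))
S=dict(UR=(230,282),UL=(612,173),LL=(518,66),LR=(163,160),piv=(113,148))
P={}
for k in S:
    P[k],r=tri([ct,cs],[np.array(T[k])/4+(205,90),np.array(S[k])/5+(215,200)]); print(k,P[k].round(1),np.round(r,1))
c=sum(P[k] for k in ['UL','UR','LL','LR'])/4
ux=(P['UL']+P['UR']-P['LL']-P['LR']); uy=(P['UL']-P['UR']+P['LL']-P['LR'])
print(c, np.linalg.norm(ux)/2,np.linalg.norm(uy)/2, np.degrees(np.arcsin(ux[2]/np.linalg.norm(ux))), np.arctan2(ux[1],ux[0]),np.arctan2(-uy[0],uy[1]))
yaw=np.arctan2(-uy[0],uy[1])
Rh=R.from_euler('z',yaw).as_matrix()@R.from_euler('y',-np.radians(28)).as_matrix()
print(Rh)
Rt=Rh@np.diag([-1,1,-1.])
rp=R.from_matrix(Rt).as_euler('xyz'); print('rpy',rp)
for d in [150,200,250]:
  for sh in [0,50,100]:
    for k in (0,):
      p=c+Rh@np.array([sh,0,d]); q=solve_ik(p,rp); print(d,sh,p.round(),None if q is None else np.round(q,2))
```

```text
UR [ 635.  -121.3  110.3] [2.4 2.4]
UL [660.8 112.8 109.1] [0.1 0.1]
LL [516.7 130.6  29.4] [2.3 2.3]
LR [ 489.3 -104.8   31.7] [2.9 2.9]
piv [ 495.9 -136.4   71.8] [1.1 1.1]
[575.47858609   4.34433314  70.12619306] 165.95876660592356 236.29949980384646 28.4738160000345 -0.11774434534389541 -0.11266168438577553
[[ 0.87735004  0.11242351 -0.46649529]
 [-0.09926406  0.99366038  0.05277964]
 [ 0.46947156  0.          0.88294759]]
rpy [-3.14159265  0.48869219  3.02893097]
150 0 [506.  12. 203.] [-0.13 -0.04 -0.86  0.27  0.01 -0.01]
150 50 [549.   7. 226.] [-0.12  0.01 -0.73  0.34  0.01 -0.01]
150 100 [593.   2. 250.] [-0.12  0.07 -0.6   0.41  0.   -0.01]
200 0 [482.  15. 247.] [-0.13 -0.15 -0.82  0.41  0.01 -0.01]
200 50 [526.  10. 270.] [-0.12 -0.08 -0.7   0.47  0.01 -0.01]
200 100 [570.   5. 294.] [-0.12 -0.02 -0.57  0.53  0.01 -0.01]
250 0 [459.  18. 291.] [-0.13 -0.25 -0.77  0.56  0.01 -0.01]
250 50 [503.  13. 314.] [-0.13 -0.17 -0.65  0.6   0.01 -0.01]
250 100 [547.   8. 338.] [-0.12 -0.09 -0.53  0.65  0.01 -0.01]
```

Run:
```python
import sys; sys.path.insert(0,'.')
from h import *
import json
def snap(name):
    c=cam('wrist'); im=imaging.capture('wrist'); cv2.imwrite(f'pics/{name}.png',im)
    json.dump(dict(K=c['K'].tolist(),p=c['p'].tolist(),R=c['R'].tolist()),open(f'pics/{name}.json','w')); return c,im
yaw=0.53
sq=np.array([512,-361,36.])+35*np.array([np.cos(yaw),np.sin(yaw),0])
bot.move_ptp((sq+[0,0,140]).tolist(),[np.pi,0,yaw-np.pi])
bot.dwell(0.3); snap('w_sq')
print(bot.get_state()['t'])
c=np.array([575.5,4.3,70.1]); yaw=-0.115
Rh=R.from_euler('z',yaw).as_matrix()@R.from_euler('y',-np.radians(28)).as_matrix()
rp=R.from_matrix(Rh@np.diag([-1,1,-1.])).as_euler('xyz')
for i,(sh,y,d) in enumerate([(35,-30,150),(50,30,200)]):
    bot.move_ptp((c+Rh@np.array([sh,y,d])).tolist(),rp.tolist()); bot.dwell(0.3); snap(f'w_tray{i}')
    print(bot.get_state()['t'])
yaw=-.1
pd=np.array([535,350,36.])+35*np.array([np.cos(yaw),np.sin(yaw),0])
bot.move_ptp((pd+[0,0,140]).tolist(),[np.pi,0,yaw+np.pi])
bot.dwell(0.3); snap('w_pd')
print(bot.get_state()['t'],bot.get_state()['qpos'])
```

```text
2.7583
4.35
5.1167
6.6917 [ 4.34697309e-01  5.78937227e-01  6.57279750e-02  1.05654658e+00
 -4.17961187e-05  5.35698573e-01]
```

Fast moves. I view the four pictures.

View pics/w_sq.png

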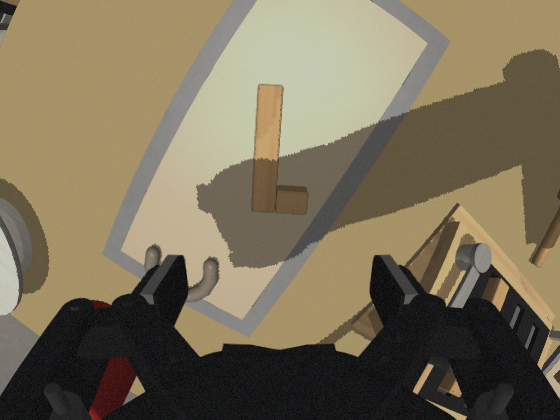

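View pics/w_tray0.png

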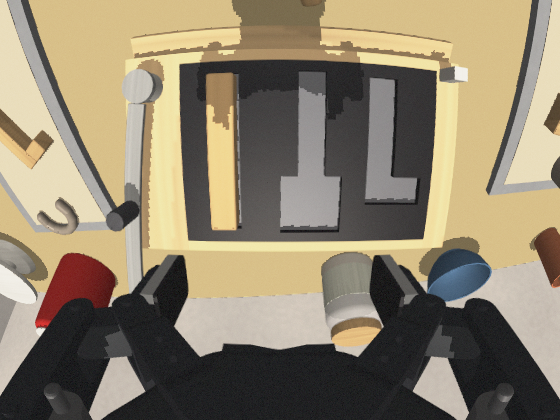

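View pics/w_tray1.png

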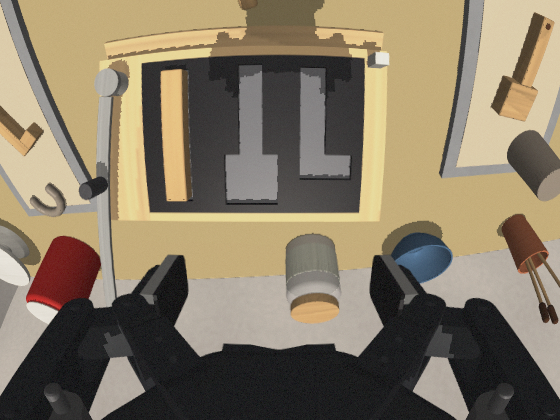

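View pics/w_pd.png

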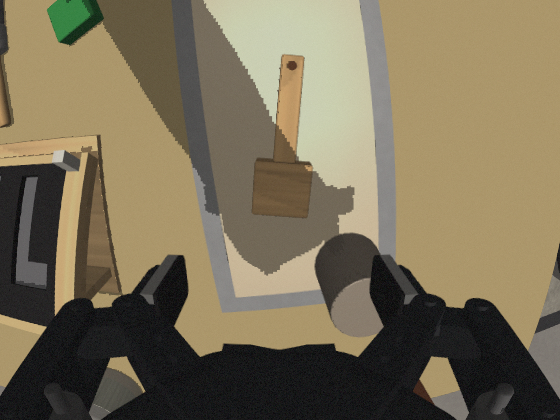

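The wrist views show everything clearly: square at about (267,150), paddle at (290,135), slots for paddle (310,150) and square (390,145) in tray0, and the mug just beside the blade. I zoom in on the slots for edge detail.

Run:
```python
import sys; sys.path.insert(0,'.')
from h import *
a=cv2.imread('pics/w_tray0.png'); b=cv2.imread('pics/w_tray1.png')
f=lambda i:np.clip((i.astype(float)/255)**0.6*255,0,255).astype(np.uint8)
crop(f(a),(260,55,450,245),3.1,'pics/z0.png'); crop(f(b),(210,50,370,215),3.5,'pics/z1.png')
g=cv2.cvtColor(a,cv2.COLOR_BGR2GRAY)
print(g[150,285:340]); print(g[150,355:405]);print(g[205,270:350]);print(g[215:245,310]); print(g[55:85,310])
```

```text
[ 75  75  77  78  71  71  73  77  78  77  74  74  85 126 156 153 155 155
 154 155 150 153 155 154 154 152 154 153 153 151 153 153 151 152 155 154
 154 150 153 104  49  66  69  68  70  71  73  67  69  69  70  69  67  70
  66]
[ 68  66  66  63  65  63  62  64  63  64  63  62  73 130 144 146 142 140
 142 144 142 141 144 141 143 142 140 141 143 141 141 144 141 141 140 142
 138  75  23  30  46  56  57  61  55  56  57  56  57  57]
[ 94  92  92  93  91  91  95  90  92  93 132 170 167 171 171 170 172 169
 170 170 171 170 169 169 169 168 167 170 167 166 169 168 166 171 168 168
 169 169 167 169 168 165 169 168 165 165 165 167 167 165 167 165 164 163
 163 162 161 164 163 163 161 163 160 161 161 160 161 162 107  42  50  75
  80  76  81  77  79  78  76  77]
[170 169 168 169 168 168 167 171 171 166 169 156  86  83  74  29  28  54
  93  93  92  94  92  94  94  94 149 217 227 228]
[149 146 151 151 140  76  45  46  45  46  41  43  42  42  44  35  53  91
  90  90  90  88  91  89  88  91  89  89  91  89]
```

View pics/z0.png

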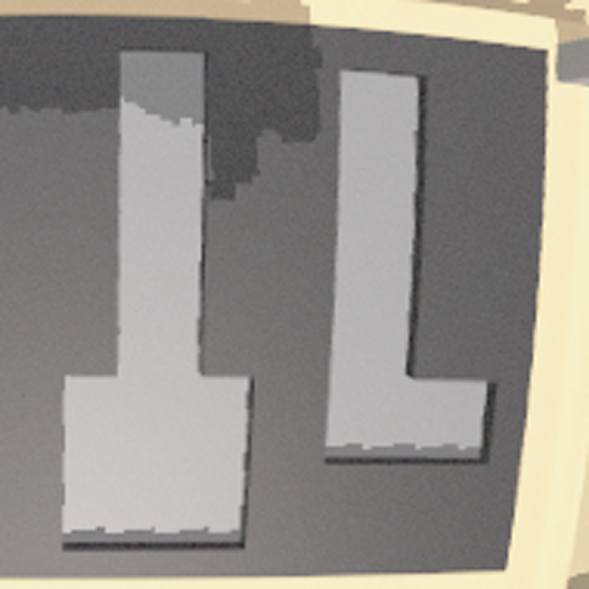

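View pics/z1.png

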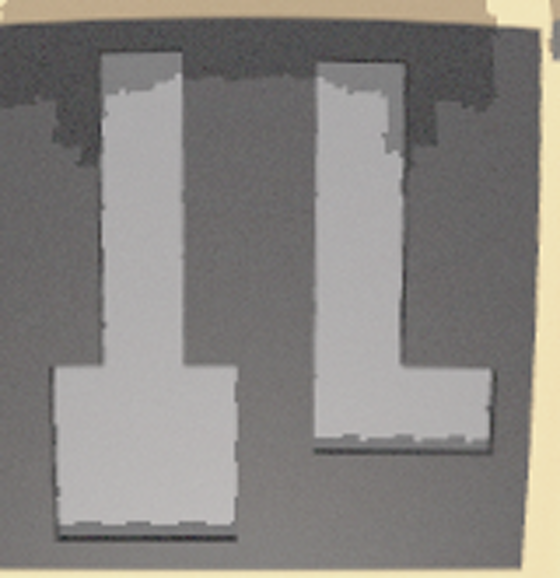

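Run:
```python
import sys; sys.path.insert(0,'.')
from h import *
a=cv2.imread('pics/w_sq.png'); b=cv2.imread('pics/w_pd.png')
f=lambda i:np.clip((i.astype(float)/255)**0.7*255,0,255).astype(np.uint8)
crop(f(a),(235,75,325,225),4,'pics/zs.png'); crop(f(b),(235,45,325,225),3.3,'pics/zp.png')
```

```text
(no output)
```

View pics/zs.png

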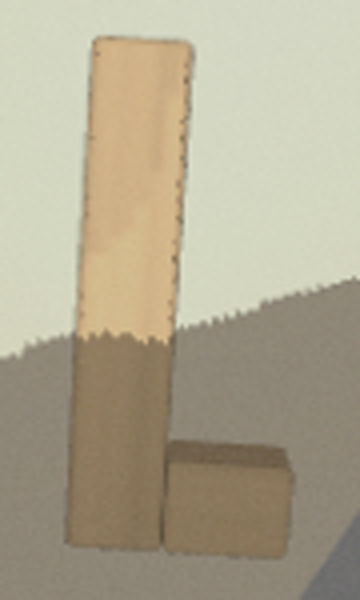

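View pics/zp.png

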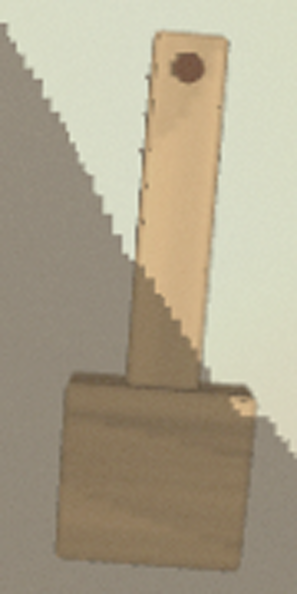

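```bash
cat > meas.py <<'E'
from h import *
import json
def load(n):
    c=json.load(open(f'pics/{n}.json')); c={k:np.array(v) for k,v in c.items()}; c['n']='wrist'; return c
def px(pts,o,s): return (np.array(pts,float)+.5)/s-.5+np.array(o)
PM=np.array([[-70.5,-12.5],[-70.5,12.5],[25.5,-12.5],[25.5,12.5],[25.5,-28.5],[25.5,28.5],[80.5,-28.5],[80.5,28.5]])
SM=np.array([[-67.5,-13.5],[-67.5,13.5],[25.5,13.5],[25.5,42.5],[52.5,42.5],[52.5,-13.5]])
def pose(c,model,uv):
    d=np.array([c['R'].T@ray(c,u) for u in uv]); n=np.stack([d[:,0]/-d[:,2],-d[:,1]/-d[:,2]],1)
    obj=np.c_[model,np.zeros(len(model))]
    ok,rv,tv=cv2.solvePnP(obj,n,np.eye(3),None,flags=cv2.SOLVEPNP_IPPE)
    ok,rv,tv=cv2.solvePnP(obj,n,np.eye(3),None,rv,tv,True,flags=cv2.SOLVEPNP_ITERATIVE)
    pr=cv2.projectPoints(obj,rv,tv,np.eye(3),None)[0][:,0]
    F=np.diag([1,-1,-1.])
    Rw=c['R']@F@cv2.Rodrigues(rv)[0]; p=c['R']@F@tv[:,0]+c['p']
    return p,Rw,(pr-n)*325
E
python3 - <<'E'
import sys; sys.path.insert(0,'.')
from meas import *
v0,v1=load('w_tray0'),load('w_tray1')
p0=px([(119,51),(206,51),(117,377),(204,377),(63,377),(253,377),(62,549),(246,549)],(260,55),3.1)
s0=px([(340,70),(426,76),(414,378),(494,382),(489,463),(325,462)],(260,55),3.1)
p1=px([(101,52),(184,52),(101,366),(184,366),(50,367),(238,366),(57,541),(237,541)],(210,50),3.5)
s1=px([(316,62),(407,62),(405,367),(493,368),(492,453),(314,453)],(210,50),3.5)
for n,c,P,S in [('v0',v0,p0,s0),('v1',v1,p1,s1)]:
    # joint model using offset square (dx,80)
    for nm,M,U in [('pad',PM,P),('sq',SM,S),('both',np.r_[PM,SM+[0,80]],np.r_[P,S])]:
        p,Rw,e=pose(c,M,U); z=Rw[:,2]
        print(n,nm,p.round(1),'tilt',np.degrees(np.arccos(z[2])).round(2),'yaw',np.arctan2(-Rw[0,1],Rw[1,1]).round(3),'roll',Rw[2,1].round(3),'rms',np.sqrt((e**2).sum(1)).round(1))
        if nm=='pad': pp,pR=p,Rw
        if nm=='sq': print('   sq in pad',(pR.T@(p-pp)).round(1))
# tools on boards
def tool(c,M,U,h=36.):
    W=np.array([onplane(c,u,[0,0,h])[:2] for u in U]); mc,wc=M.mean(0),W.mean(0); A=M-mc;B=W-wc
    th=np.arctan2((A[:,0]*B[:,1]-A[:,1]*B[:,0]).sum(),(A*B).sum()); Rm=np.array([[np.cos(th),-np.sin(th)],[np.sin(th),np.cos(th)]])
    sc=((A@Rm.T)*B).sum()/(A**2).sum(); t=wc-Rm@mc; print('tool',t.round(1),'yaw',th.round(3),'scale',sc.round(4),'res',np.linalg.norm(M@Rm.T+t-W,axis=1).round(1)); return t,th
tool(load('w_sq'),np.array([[-65,-11],[-65,11],[50,-11],[28,11],[28,40],[50,40]]),px([(92,38),(191,40),(66,544),(168,461),(291,471),(288,556)],(235,75),4))
tool(load('w_pd'),np.array([[-68,-10],[-68,10],[28,-26],[28,26],[78,-26],[78,26]]),px([(153,33),(228,37),(66,387),(256,399),(55,557),(240,571)],(235,45),3.3))
ct=cam('top')
print('mug top',onplane(ct,(120,141),[0,0,100]), 'mug from foot')
E
```

```text
v0 pad [573.6   3.9  68. ] tilt 27.61 yaw -0.104 roll 0.016 rms [0.4 0.3 0.2 0.9 0.3 0.4 0.6 0.3]
v0 sq [581.7  69.8  66.6] tilt 28.82 yaw -0.12 roll 0.0 rms [0.3 0.4 0.4 1.  0.4 0.2]
   sq in pad [-0.1 66.4 -2.8]
v0 both [571.4   2.8  68.7] tilt 35.68 yaw -0.256 roll -0.194 rms [2.1 2.7 1.  3.  0.7 3.1 4.2 3.  7.2 5.9 3.5 3.3 4.4 8.3]
v1 pad [573.9   4.   66.6] tilt 29.25 yaw -0.127 roll -0.013 rms [0.2 0.3 0.4 0.1 0.2 0.3 0.3 0.1]
v1 sq [582.   69.2  66.7] tilt 26.15 yaw -0.118 roll -0.016 rms [0.4 0.4 0.5 0.6 0.3 0.2]
   sq in pad [ 0.3 65.7  1. ]
v1 both [570.5   3.5  70.5] tilt 39.21 yaw -0.322 roll -0.311 rms [2.4 2.4 0.7 1.5 1.3 2.8 4.  1.8 7.6 6.8 3.4 3.1 4.7 8. ]
tool [ 521.3 -368.4] yaw 0.467 scale 0.9868 res [1.2 0.5 1.1 0.4 1.2 1.3]
tool [517.7 358. ] yaw -0.178 scale 0.9857 res [1.3 0.6 0.9 0.7 1.5 1.3]
mug top [664.78186709 408.81226095 100.        ] mug from foot
```

Run:
```python
import sys; sys.path.insert(0,'.')
from meas import *
v0,v1=load('w_tray0'),load('w_tray1')
p0=px([(119,51),(206,51),(117,377),(204,377),(63,377),(253,377),(62,549),(246,549)],(260,55),3.1)
s0=px([(340,70),(426,76),(414,378),(494,382),(489,463),(325,462)],(260,55),3.1)
p1=px([(101,52),(184,52),(101,366),(184,366),(50,367),(238,366),(57,541),(237,541)],(210,50),3.5)
s1=px([(316,62),(407,62),(405,367),(493,368),(492,453),(314,453)],(210,50),3.5)
ps=[]
for n,c,P,S in [('v0',v0,p0,s0),('v1',v1,p1,s1)]:
    p,Rw,e=pose(c,np.r_[PM,SM+[0,65.5]],np.r_[P,S]); z=Rw[:,2]; ps.append(p)
    print(n,p.round(1),'tilt',np.degrees(np.arccos(z[2])).round(2),'yaw',np.arctan2(-Rw[0,1],Rw[1,1]).round(4),np.arctan2(Rw[1,0],Rw[0,0]).round(4),'roll',Rw[2,1].round(3),np.sqrt((e**2).sum(1)).round(1))
    print('sq',(p+Rw@[0,65.5,0]).round(1))
# triangulate all corners as cross-check
D=[]
M=np.r_[PM,SM+[0,65.5]]
for a,b in zip(np.r_[p0,s0],np.r_[p1,s1]): D.append(tri([v0,v1],[a,b])[0])
D=np.array(D); A=M-M.mean(0); B=D-D.mean(0)
U,s,Vt=np.linalg.svd(np.c_[A,0*A[:,0]].T@B); d=np.linalg.det(Vt.T@U.T); Rk=Vt.T@np.diag([1,1,d])@U.T
t=D.mean(0)-Rk@np.r_[M.mean(0),0]; print('tri',t.round(1),np.degrees(np.arccos(Rk[2,2])),np.arctan2(-Rk[0,1],Rk[1,1]))
# knob and pivot
print(bot.get_state()['t'])
for u in [(120,216),(110,213)]: pass
```

```text
v0 [573.7   4.   67.9] tilt 27.6 yaw -0.1111 -0.1129 roll 0.003 [0.5 0.4 0.3 0.8 0.4 0.4 0.8 0.3 0.5 0.2 0.8 1.  0.5 0.6]
sq [580.9  69.1  68.1]
v1 [573.7   4.1  66.9] tilt 29.31 yaw -0.1234 -0.1178 roll -0.01 [0.2 0.5 0.5 0.2 0.2 0.2 0.2 0.1 0.4 0.7 0.7 0.6 0.3 0.1]
sq [581.8  69.1  66.2]
tri [573.4   3.9  67.4] 29.18427428253387 -0.10415392648286513
6.6917
```

Tray pose: foam point above the paddle slot at about (573.7, 4.0, 67.4), tilt 28°, yaw −0.117, with the square slot 65.5 mm to its left. The two views and the triangulation agree to about 1 mm. Next I grasp the paddle, lift it and check it in hand.

```bash
cat >> meas.py <<'E'
YAW=-0.117
RH=R.from_euler('z',YAW).as_matrix()@R.from_euler('y',-np.radians(28)).as_matrix()
F_P=np.array([573.7,4.0,67.4]); F_S=F_P+RH@[0,65.5,0]
def homepose(F,off,psi=0.): # TCP at slot coords off(above foam), tool x=-home x
    Rt=RH@R.from_euler('z',psi).as_matrix()@np.diag([-1,1,-1.])
    return (F+RH@np.array(off,float)).tolist(), R.from_matrix(Rt).as_euler('xyz').tolist()
def snap(name):
    c=cam('wrist'); im=imaging.capture('wrist'); cv2.imwrite(f'pics/{name}.png',im)
    json.dump(dict(K=c['K'].tolist(),p=c['p'].tolist(),R=c['R'].tolist()),open(f'pics/{name}.json','w')); return c,im
def st(): 
    s=bot.get_state(); print('t',round(s['t'],2),'tcp',s['tcp_pos'].round(1),'F',s['contact_force'].round(1),'op',round(s['opening'],3)); return s
def grasp(t,th,g,z=22.):
    p=np.array([t[0]+g*np.cos(th),t[1]+g*np.sin(th),z]); o=[np.pi,0,(th+2*np.pi)%(2*np.pi)-np.pi]
    bot.grip(0.55,effort=50)
    bot.move_ptp((p+[0,0,70]).tolist(),o)
    print(bot.movel(p.tolist(),max_speed=120,threshold=15)); st()
    bot.grip(0.0,effort=50); st()
    bot.movel((p+[0,0,90]).tolist(),max_speed=200); bot.dwell(.1); st()
E
python3 - <<'E'
import sys; sys.path.insert(0,'.')
from meas import *
grasp([517.7,358.0],-0.178,5.)
snap('w_pdheld')
E
```

```text
False
t 8.37 tcp [523.7 357.4  23. ] F [-0.4 -0.1  0.7] op 0.548
t 8.72 tcp [523.5 357.6  23.3] F [-0.5  0.2  6.1] op 0.22
t 9.43 tcp [521.2 356.4 109.9] F [-0.5  0.1 -1.2] op 0.217
```

View pics/w_pdheld.png

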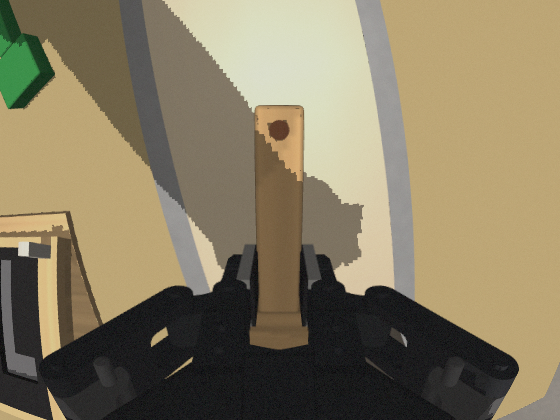

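Run:
```python
import sys; sys.path.insert(0,'.')
from meas import *
bot.dwell(0.3); s=st(); print(s['orientation'].round(4))
c,im=snap('w_pdheld2'); s=bot.get_state(); Rt=rpy(s['orientation']); tp=s['tcp_pos']
a=load('w_pdheld2')
g=cv2.cvtColor(im,cv2.COLOR_BGR2GRAY); print(g[95:115,275]); print(im[150,248:262,0],im[150,296:310,0]); print(im[220,248:262,0],im[220,296:310,0])
Rc=Rt.T@a['R']; print('cam in tool',(Rt.T@(a['p']-tp)).round(2))
for u in [(256,106),(303,106),(255.5,150),(303.5,150),(256,220),(302,220)]:
    for h in (14,): print(u,(Rt.T@(onplane(a,u,tp-h*Rt[:,2],Rt[:,2])-tp)).round(2))
```

```text
t 9.78 tcp [522.4 357.  111.4] F [-0.7 -0.3 -1.2] op 0.216
[-3.1410e+00 -7.0000e-04  2.9635e+00]
[218 219 218 217 216 219 219 218 218 217  99 133 146 155 161 166 165 165
 165 163]
[100  98 101 100 100 100  78  62  58  64  63  67  66  68] [116 116 120 117 109  98  89 116 174 184 186 186 186 185]
[94 98 98 97 96 95 96 84 58 64 67 65 69 68] [ 71  66  68  63  60  60  73 100  97  97  95  99  96  96]
cam in tool [  71.15    0.3  -141.71]
(256, 106) [ 73.41  -8.51 -14.  ]
(303, 106) [ 73.41   9.7  -14.  ]
(255.5, 150) [ 56.04  -8.88 -14.  ]
(303.5, 150) [ 56.03  10.05 -14.  ]
(256, 220) [ 26.92  -9.2  -14.  ]
(302, 220) [ 26.9    9.95 -14.  ]
```

```bash
cat >> meas.py <<'E'
def insert(F,g,h,up=120,psi=0.,dxy=(0,0)):
    s=bot.get_state()['tcp_pos']; bot.movel([s[0],s[1],190],max_speed=250)
    p,o=homepose(F,(g+dxy[0],dxy[1],up),psi); bot.move_ptp(p,o)
    p,o=homepose(F,(g+dxy[0],dxy[1],h+18),psi); bot.movel(p,o,max_speed=180); bot.dwell(.4)
    s=st(); print('in slot frame',(RH.T@(s['tcp_pos']-F)).round(2),'cmd',(g+dxy[0],dxy[1],h+18))
def slotpos(F): s=st(); print('slot frame',(RH.T@(s['tcp_pos']-F)).round(2),'F slot',(RH.T@s['contact_force']).round(1))
E
python3 - <<'E'
import sys; sys.path.insert(0,'.')
from meas import *
insert(F_P,5.7,3.2)
snap('w_pdabove')
E
```

```text
t 12.69 tcp [569.    4.5  89.5] F [-0.9 -0.4 -0.1] op 0.218
in slot frame [ 6.260e+00 -1.000e-02  2.174e+01] cmd (5.7, 0, 21.2)
```

View pics/w_pdabove.png

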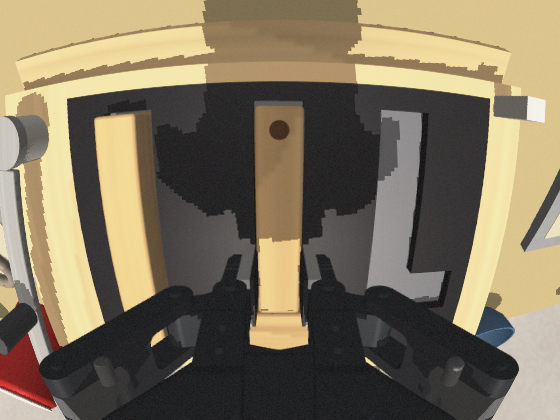

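The paddle at columns 255–303 lies straight above its slot, whose lower end shows just past the handle at row 103. I lower it with a force threshold.

Run:
```python
import sys; sys.path.insert(0,'.')
from meas import *
for h in (12,2.6):
    p,o=homepose(F_P,(5.4,0,h)); print(bot.movel(p,o,max_speed=50,threshold=12)); bot.dwell(.15); slotpos(F_P)
snap('w_pdin')
```

```text
False
t 13.22 tcp [572.7   4.1  80.3] F [0.2 0.1 0. ] op 0.215
slot frame [5.180e+00 1.000e-02 1.187e+01] F slot [ 0.2  0.1 -0.1]
True
t 13.6 tcp [575.6   3.9  74.3] F [ 0.2  0.5 -0.8] op 0.22
slot frame [4.86 0.08 5.2 ] F slot [-0.2  0.5 -0.8]
```

View pics/w_pdin.png

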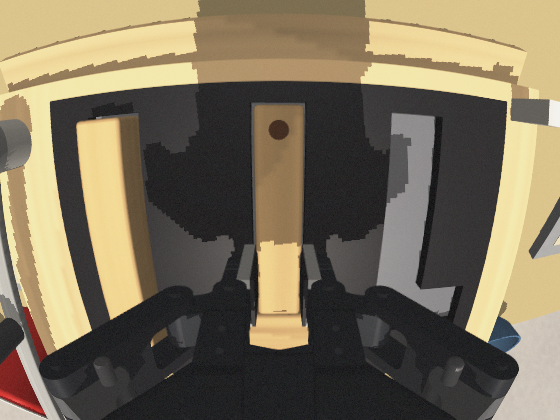

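Run:
```python
import sys; sys.path.insert(0,'.')
from meas import *
bot.grip(0.4); bot.dwell(.2); slotpos(F_P)
p,o=homepose(F_P,(5.4,0,60)); bot.movel(p,o,max_speed=200)
p,o=homepose(F_P,(30,-10,150)); bot.move_ptp(p,o); bot.dwell(.3); snap('w_chk1'); st()
```

```text
t 14.15 tcp [575.3   3.9  74.4] F [ 0.8 -0.8  0.2] op 0.397
slot frame [4.67 0.07 5.44] F slot [ 0.9 -0.7 -0.2]
t 15.39 tcp [528.4  -0.7 212.5] F [-0.8  0.5 -0.2] op 0.4
```

View pics/w_chk1.png

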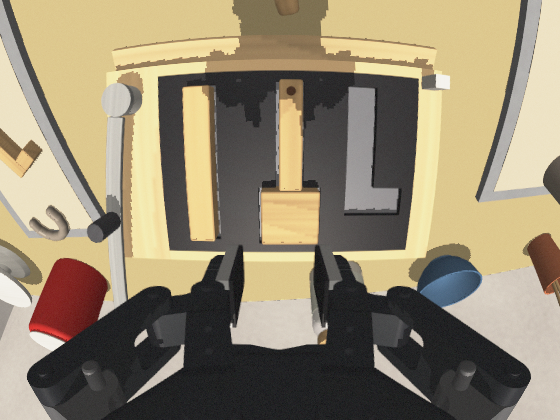

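Run:
```python
import sys; sys.path.insert(0,'.')
from meas import *
a=cv2.imread('pics/w_chk1.png'); f=lambda i:np.clip((i.astype(float)/255)**0.7*255,0,255).astype(np.uint8)
crop(f(a),(175,70,335,255),3.2,'pics/z2.png')
```

```text
(no output)
```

View pics/z2.png

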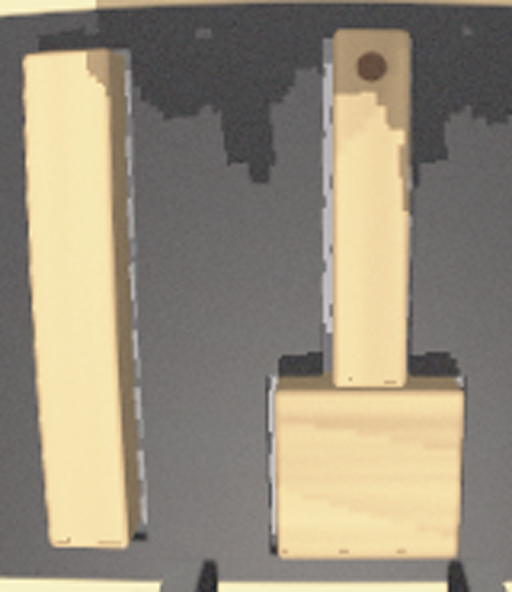

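Run:
```python
import sys; sys.path.insert(0,'.')
from meas import *
c=load('w_chk1')
U=px([(333,29),(411,30),(333,386),(407,386),(277,389),(464,390),(278,558),(460,558)],(175,70),3.2)
M=np.array([[-68,-10],[-68,10],[28,-10],[28,10],[28,-26],[28,26],[78,-26],[78,26]],float)
for k in (1,0.99):
    p,Rw,e=pose(c,M*k,U); q=RH.T@(p-F_P); Q=RH.T@Rw; print('pnp',q.round(1),'z',Q[:,2].round(3),'x',Q[:,0].round(3),np.hypot(*e.T).round(1))
for h in (14,16,18,20):
    W=np.array([RH.T@(onplane(c,u,F_P+RH[:,2]*h,RH[:,2])-F_P) for u in U])[:,:2]; A=M-M.mean(0);B=W-W.mean(0)
    th=np.arctan2((A[:,0]*B[:,1]-A[:,1]*B[:,0]).sum(),(A*B).sum()); print(h,(W.mean(0)-M.mean(0)).round(2),th.round(3),'scale',((A*B).sum()/(A**2).sum()).round(4))
    print((W-M).round(1).tolist())
```

```text
pnp [-3.   0.6 16.4] z [-0.008 -0.012  1.   ] x [1.    0.001 0.008] [0.2 0.2 0.5 0.6 0.8 0.8 0.1 0.2]
pnp [-3.4  0.5 19.1] z [-0.008 -0.012  1.   ] x [1.    0.001 0.008] [0.2 0.2 0.5 0.6 0.8 0.8 0.1 0.2]
14 [-2.39  0.68] 0.001 scale 1.0097
[[-3.3, 0.4], [-3.2, 0.8], [-2.8, 0.4], [-2.8, 0.7], [-2.0, 1.0], [-1.7, 0.5], [-1.7, 0.5], [-1.6, 1.2]]
16 [-2.8   0.61] 0.001 scale 1.0024
[[-3.1, 0.4], [-3.0, 0.7], [-3.3, 0.4], [-3.3, 0.5], [-2.5, 1.1], [-2.2, 0.2], [-2.6, 0.6], [-2.4, 1.0]]
18 [-3.21  0.53] 0.001 scale 0.9951
[[-2.8, 0.4], [-2.8, 0.5], [-3.8, 0.4], [-3.8, 0.4], [-3.0, 1.2], [-2.7, -0.0], [-3.5, 0.7], [-3.3, 0.7]]
20 [-3.61  0.46] 0.001 scale 0.9878
[[-2.6, 0.4], [-2.6, 0.4], [-4.3, 0.4], [-4.3, 0.2], [-3.5, 1.3], [-3.2, -0.3], [-4.3, 0.8], [-4.1, 0.4]]
```

```bash
cat >> meas.py <<'E'
def press(F,x,y,thr=12,lo=12,start=30):
    bot.grip(0.0)
    p,o=homepose(F,(x,y,start)); bot.movel(p,o,max_speed=250); bot.dwell(.15)
    p,o=homepose(F,(x,y,lo)); r=bot.movel(p,o,max_speed=30,threshold=thr); print('press',x,y,r); slotpos(F); bot.dwell(.2); slotpos(F)
    p,o=homepose(F,(x,y,start)); bot.movel(p,o,max_speed=150)
E
python3 - <<'E'
import sys; sys.path.insert(0,'.')
from meas import *
press(F_P,45,0); press(F_P,-40,0)
p,o=homepose(F_P,(-40,-78,40)); bot.movel(p,o,max_speed=250)
press(F_P,-40,-79)
E
```

```text
press 45 0 True
t 17.05 tcp [6.049e+02 3.000e-01 1.055e+02] F [-5.2 -0.   7.9] op 0.001
slot frame [ 4.561e+01 -1.000e-02  1.891e+01] F slot [-0.8 -0.6  9.4]
t 17.25 tcp [6.048e+02 3.000e-01 1.055e+02] F [-3.9  0.6  8. ] op 0.005
slot frame [ 4.557e+01 -2.000e-02  1.890e+01] F slot [0.3 0.1 8.9]
press -40 0 True
t 18.8 tcp [530.4   9.1  65.6] F [-5.1  0.6  9.8] op -0.005
slot frame [-39.34   0.    18.88] F slot [ 0. -0. 11.]
t 19.0 tcp [530.4   9.1  65.6] F [-4.9 -0.2  9.6] op 0.002
slot frame [-39.33  -0.    18.89] F slot [ 0.2 -0.8 10.8]
press -40 -79 True
t 20.77 tcp [520.9 -69.4  65.5] F [-4.7  0.4  7.5] op -0.003
slot frame [-39.64 -79.09  18.9 ] F slot [-0.6 -0.2  8.8]
t 20.98 tcp [520.9 -69.4  65.5] F [-4.3  0.3  8.3] op -0.001
slot frame [-39.63 -79.1   18.9 ] F slot [ 0.1 -0.2  9.3]
```

The paddle top stands at the same level as the home stick at three touch points (18.9, 18.9, 18.9), so the paddle is seated. Now the square.

Run:
```python
import sys; sys.path.insert(0,'.')
from meas import *
p,o=homepose(F_P,(0,-79,150)); bot.movel(p,o,max_speed=250)
grasp([521.3,-368.4],0.467,0.)
bot.dwell(.3); c,im=snap('w_sqheld'); s=bot.get_state(); print(s['orientation'].round(4),s['tcp_pos'].round(1))
```

```text
False
t 24.35 tcp [ 521.8 -368.5   22.8] F [-0.6 -0.2 -0.2] op 0.548
t 24.69 tcp [ 522.2 -369.2   23.3] F [-0.3  0.7  6.1] op 0.242
t 25.39 tcp [ 520.1 -367.4  109.9] F [-1.  -0.1 -1. ] op 0.239
[ 3.1408e+00 -3.0000e-04 -2.6746e+00] [ 521.1 -368.2  111.4]
```

View pics/w_sqheld.png

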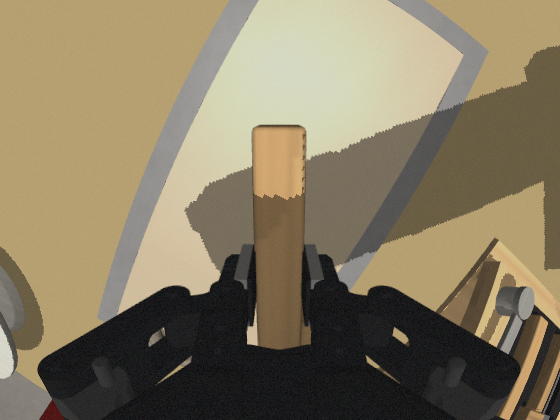

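Run:
```python
import sys; sys.path.insert(0,'.')
from meas import *
a=load('w_sqheld'); s=bot.get_state(); Rt=rpy(s['orientation']); tp=s['tcp_pos']
for u in [(252.5,126),(305.5,126),(252.5,150),(305.5,150),(254,230),(303.5,230)]: print(u,(Rt.T@(onplane(a,u,tp-12.8*Rt[:,2],Rt[:,2])-tp)).round(2))
g=-( -65 + (Rt.T@(onplane(a,(279,125.5),tp-12.8*Rt[:,2],Rt[:,2])-tp))[0]); g=-g
print('g',g)
bot.movel([tp[0],tp[1],250],max_speed=250)
p,o=homepose(F_S,(g,0,160)); bot.move_ptp(p,o)
p,o=homepose(F_S,(g,0,6+18)); bot.movel(p,o,max_speed=200); bot.dwell(.4); slotpos(F_S)
snap('w_sqabove')
```

```text
(252.5, 126) [ 65.25  -9.73 -12.8 ]
(305.5, 126) [ 65.24  11.14 -12.8 ]
(252.5, 150) [ 55.66  -9.85 -12.8 ]
(305.5, 150) [ 55.64  11.25 -12.8 ]
(254, 230) [ 21.77  -9.93 -12.8 ]
(303.5, 230) [ 21.75  11.08 -12.8 ]
g 0.375743348924388
t 29.32 tcp [570.7  70.4  89.5] F [-0.4  0.4 -1.4] op 0.243
slot frame [ 0.87  0.13 24.52] F slot [-1.1  0.3 -1. ]
```

View pics/w_sqabove.png

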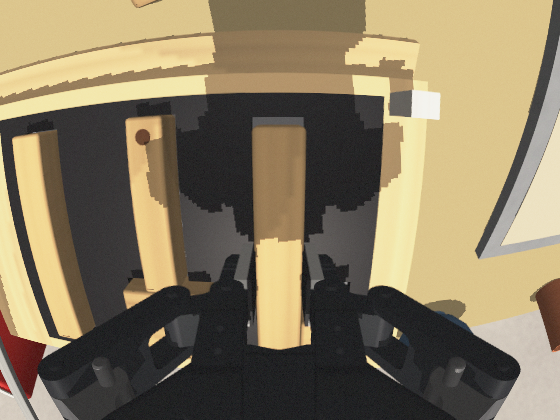

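Run:
```python
import sys; sys.path.insert(0,'.')
from meas import *
a=load('w_sqabove'); im=cv2.imread('pics/w_sqabove.png'); b=load('w_pdabove'); im2=cv2.imread('pics/w_pdabove.png')
print(im[110:135,275,1], im2[95:112,285,1])
print(im[122,245:260,1],im[122,296:310,1])
for h in (0,2.5): 
    for u in [(253,117.5),(303,117.5)]: print('slot end',h,(RH.T@(onplane(a,u,F_S+RH[:,2]*h,RH[:,2])-F_S)).round(2))
    print('pad slot end',h,(RH.T@(onplane(b,(280,100.5),F_P+RH[:,2]*h,RH[:,2])-F_P)).round(2))
for u in [(253,126),(305,126)]: print('sq end',(RH.T@(onplane(a,u,F_S+RH[:,2]*(24.5+12.8),RH[:,2])-F_S)).round(2))
print('pad end',(RH.T@(onplane(b,(280,105.5),F_P+RH[:,2]*(21.7+12.8),RH[:,2])-F_P)).round(2))
```

```text
[ 40  42  39  39  39  43  44  90  89  90  88  90  93  93  91  89  91 107
 120 123 121 125 125 122 128] [ 43  42  41  41  42  49  78  92  92  93  92 105 106 107 109 111 109]
[39 44 41 40 41 36 33 65 91 88 90 91 92 89 90] [90 89 88 91 91 89 91 71 37 34 40 42 40 43]
slot end 0 [-67.5  -12.59  -0.  ]
slot end 0 [-67.48  12.77   0.  ]
pad slot end 0 [-70.66   0.96  -0.  ]
slot end 2.5 [-67.55 -12.39   2.5 ]
slot end 2.5 [-67.53  12.59   2.5 ]
pad slot end 2.5 [-70.58   0.95   2.5 ]
sq end [-64.82  -9.7   37.3 ]
sq end [-64.82  10.83  37.3 ]
pad end [-67.54   0.83  34.5 ]
```

Aligned: slot end at x=-67.5, square end at -64.8 (nominal -65), lateral error about 0.4 mm. I lower it.

Run:
```python
import sys; sys.path.insert(0,'.')
from meas import *
for h in (15,4.5):
    p,o=homepose(F_S,(0.4,-0.2,h)); print(bot.movel(p,o,max_speed=50,threshold=12)); bot.dwell(.15); slotpos(F_S)
bot.grip(0.42); bot.dwell(.2); slotpos(F_S)
p,o=homepose(F_S,(0.4,0,60)); bot.movel(p,o,max_speed=200)
press(F_S,-35,0); press(F_S,39,2); 
p,o=homepose(F_P,(40,30,150)); bot.move_ptp(p,o); bot.dwell(.3); snap('w_chk2'); st()
```

```text
False
t 29.86 tcp [574.6  69.6  80.6] F [-0.4  1.2 -0.6] op 0.243
slot frame [ 0.21 -0.23 14.87] F slot [-0.8  1.2 -0.3]
True
t 30.27 tcp [578.9  69.3  72.2] F [-0.2  0.4  0.9] op 0.239
slot frame [ 0.13 -0.08  5.39] F slot [0.2 0.4 0.9]
t 30.77 tcp [578.6  69.3  72.4] F [-0.1 -0.1  0.1] op 0.419
slot frame [-0.05 -0.11  5.71] F slot [-0.  -0.1  0.1]
press -35 0 True
t 32.56 tcp [542.6  73.7  68.1] F [-4.8  1.  10.2] op 0.001
slot frame [-34.12   0.1   18.88] F slot [ 0.5  0.4 11.3]
t 32.76 tcp [542.6  73.7  68.1] F [-4.9 -0.4 10. ] op 0.001
slot frame [-34.12   0.07  18.89] F slot [ 0.4 -0.9 11.1]
press 39 2 True
t 34.27 tcp [606.8  68.1 102.3] F [-4.7 -0.3  7.3] op -0.001
slot frame [38.85  2.04 18.91] F slot [-0.7 -0.8  8.6]
t 34.47 tcp [606.8  68.2 102.3] F [-4.4  0.2  7.1] op -0.002
slot frame [38.81  2.09 18.9 ] F slot [-0.5 -0.3  8.3]
t 35.63 tcp [542.1  38.1 217.3] F [-0.   0.9 -0.1] op -0.001
```

View pics/w_chk2.png

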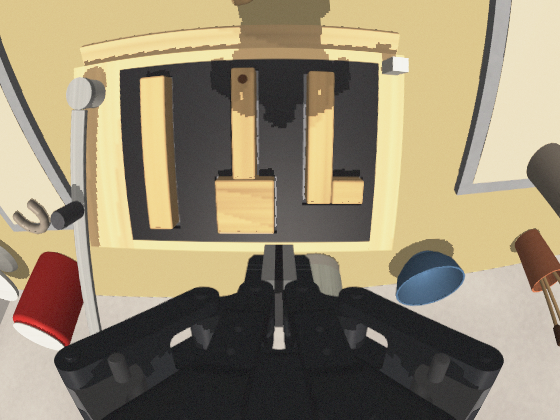

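All three tools are flush (touch heights 18.88–18.90). Now I locate the bar knob and pivot.

Run:
```python
import sys; sys.path.insert(0,'.')
from meas import *
ims=[cv2.imread(f'pics/{n}.png') for n in ('w_tray0','w_chk2')]
bx=[(85,60,175,240),(40,65,130,245)]
o=np.hstack([cv2.resize(i[b[1]:b[3],b[0]:b[2]],None,fx=3.3,fy=3.3,interpolation=2) for i,b in zip(ims,bx)])
cv2.imwrite('pics/z3.png',np.clip((o/255.)**.6*255,0,255).astype(np.uint8)); print(o.shape)
```

```text
(594, 594, 3)
```

View pics/z3.png

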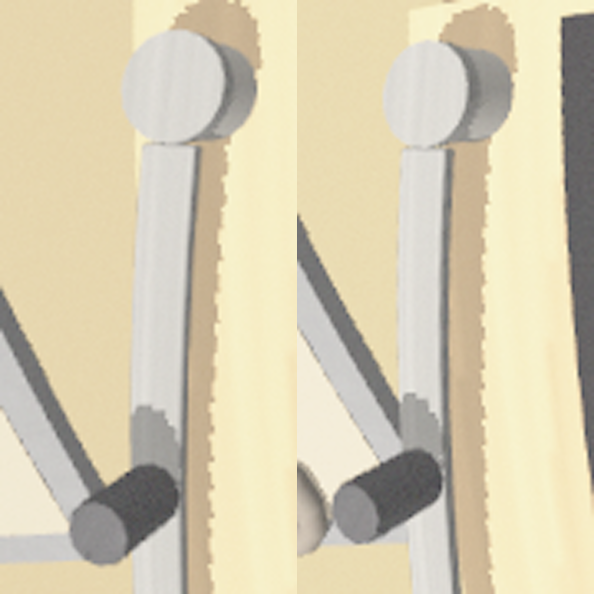

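Run:
```python
import sys; sys.path.insert(0,'.')
from meas import *
a,b=load('w_tray0'),load('w_chk2')
k=[px([(99,533)],(85,60),3.3)[0],px([(60,514)],(40,65),3.3)[0]]
v=[px([(174,87)],(85,60),3.3)[0],px([(129,94)],(40,65),3.3)[0]]
for n,q in (('knob',k),('piv',v)):
    P,r=tri([a,b],q); print(n,(RH.T@(P-F_P)).round(1),np.round(r,1))
for h in (63,65.5): print('knob',h,[(RH.T@(onplane(c,u,F_P+RH[:,2]*h,RH[:,2])-F_P)).round(1) for c,u in zip((a,b),k)])
for h in (27,33,35): print('piv',h,[(RH.T@(onplane(c,u,F_P+RH[:,2]*h,RH[:,2])-F_P)).round(1) for c,u in zip((a,b),v)])
```

```text
knob [  49.  -164.6   63.2] [0.1 0.1]
piv [ -60.2 -149.3   30.5] [0.1 0.1]
knob 63 [array([  48.9, -164.7,   63. ]), array([  49.2, -164.8,   63. ])]
knob 65.5 [array([  48. , -163.2,   65.5]), array([  48.3, -162.7,   65.5])]
piv 27 [array([ -60.5, -150.9,   27. ]), array([ -60.6, -151.7,   27. ])]
piv 33 [array([ -59.9, -148.2,   33. ]), array([ -60. , -147.6,   33. ])]
piv 35 [array([ -59.7, -147.2,   35. ]), array([ -59.8, -146.2,   35. ])]
```

```bash
cat >> meas.py <<'E'
PIV=np.array([-60.0,-149.0]); 
def barpose(th,h,r=110.):
    return homepose(F_P,(PIV[0]+r*np.cos(th),PIV[1]+r*np.sin(th),h),th)
E
python3 - <<'E'
import sys; sys.path.insert(0,'.')
from meas import *
ths=np.r_[np.arange(-0.139,1.6,0.15),1.63]
ok=[ (lambda q: None if q is None else np.round(q,2))(solve_ik(*barpose(t,44))) for t in ths]
for t,q in zip(ths,ok): print(round(t,2),q)
if all(q is not None for q in ok) and solve_ik(*barpose(1.57,120)) is not None:
    bot.grip(0.34)
    p,o=barpose(-0.139,120); bot.move_ptp(p,o)
    p,o=barpose(-0.139,80); bot.movel(p,o,max_speed=200); bot.dwell(.3); snap('w_knob'); slotpos(F_P)
E
```

```text
-0.14 [-0.48  0.25 -0.75  0.11  0.17 -0.19]
0.01 [-0.45  0.25 -0.76  0.1   0.15 -0.31]
0.16 [-0.41  0.24 -0.77  0.09  0.14 -0.42]
0.31 [-0.38  0.23 -0.78  0.08  0.12 -0.55]
0.46 [-0.35  0.23 -0.8   0.06  0.11 -0.67]
0.61 [-0.32  0.22 -0.83  0.04  0.1  -0.79]
0.76 [-0.3   0.22 -0.86  0.02  0.08 -0.92]
0.91 [-0.27  0.21 -0.89 -0.01  0.07 -1.05]
1.06 [-0.26  0.21 -0.92 -0.04  0.07 -1.18]
1.21 [-0.24  0.2  -0.96 -0.08  0.06 -1.32]
1.36 [-0.24  0.2  -1.   -0.11  0.06 -1.47]
1.51 [-0.23  0.2  -1.04 -0.15  0.06 -1.61]
1.63 [-0.24  0.2  -1.07 -0.18  0.06 -1.74]
t 37.53 tcp [ 560.4 -159.8  161.9] F [0.5 0.3 0.4] op 0.339
slot frame [  49.58 -164.27   80.7 ] F slot [0.6 0.4 0.1]
```

View pics/w_knob.png

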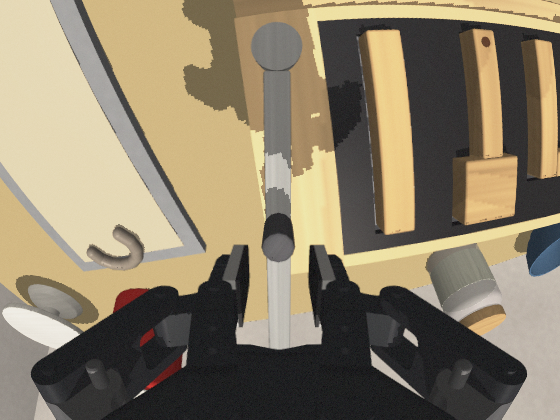

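The knob at (278,248) is centred between the jaws and the bar lies along the tool axis. I go down and swing.

Run:
```python
import sys; sys.path.insert(0,'.')
from meas import *
p,o=barpose(-0.139,44); print(bot.movel(p,o,max_speed=80,threshold=8)); slotpos(F_P)
if bot.get_state()['tcp_pos'][2]<140:
  for t in list(np.arange(0.011,1.52,0.15))+[1.57]:
    p,o=barpose(t,44); r=bot.movel(p,o,max_speed=60,threshold=15)
    if r: print('hit',t); slotpos(F_P); break
  slotpos(F_P); snap('w_swing')
```

```text
False
t 38.13 tcp [ 576.7 -161.7  128.9] F [-0.5  0.3 -0.2] op 0.338
slot frame [  48.6  -164.18   43.78] F slot [-0.5  0.2  0. ]
t 43.07 tcp [496.3 -26.3  78.2] F [ 0.3 -0.7  0.3] op 0.338
slot frame [-59.64 -39.09  43.98] F slot [ 0.4 -0.7  0.1]
```

View pics/w_swing.png

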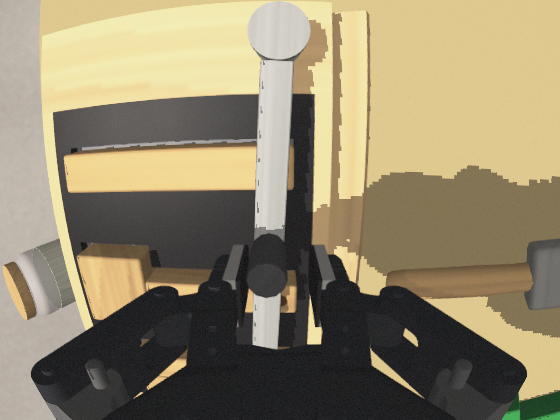

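Run:
```python
import sys; sys.path.insert(0,'.')
from meas import *
for t in (1.60,1.63,1.66,1.69,1.72):
    p,o=barpose(t,44); r=bot.movel(p,o,max_speed=40,threshold=10); print(t,r)
    bot.dwell(.15); slotpos(F_P); f=np.linalg.norm(bot.get_state()['contact_force'])
    if r or f>9: break
snap('w_end')
p,o=barpose(1.575,44); bot.movel(p,o,max_speed=60); bot.dwell(.1)
p,o=barpose(1.575,130); bot.movel(p,o,max_speed=200)
p,o=homepose(F_P,(40,0,180)); bot.move_ptp(p,o); bot.dwell(.3); snap('w_fin'); st()
cv2.imwrite('pics/top1.png',imaging.capture('top'))
```

```text
1.6 False
t 43.52 tcp [493.4 -25.9  76.7] F [-0.5 -0.4 -0.2] op 0.338
slot frame [-63.01 -39.12  44.  ] F slot [-0.5 -0.5  0. ]
1.63 False
t 43.92 tcp [491.1 -25.9  75.5] F [ 2.7 -0.7  1.6] op 0.34
slot frame [-65.57 -39.3   44.04] F slot [ 3.2 -0.4  0.1]
1.66 False
t 44.32 tcp [490.9 -26.3  75.5] F [ 8.7 -0.5 -0.5] op 0.342
slot frame [-65.64 -39.76  44.13] F slot [ 7.4  0.5 -4.5]
1.69 False
t 44.72 tcp [490.7 -26.7  75.5] F [12.9 -1.1 -1. ] op 0.338
slot frame [-65.76 -40.21  44.2 ] F slot [11.   0.4 -7. ]
t 47.65 tcp [524.8   9.7 245.1] F [ 0.8  0.6 -0.4] op 0.342
```

View pics/w_fin.png

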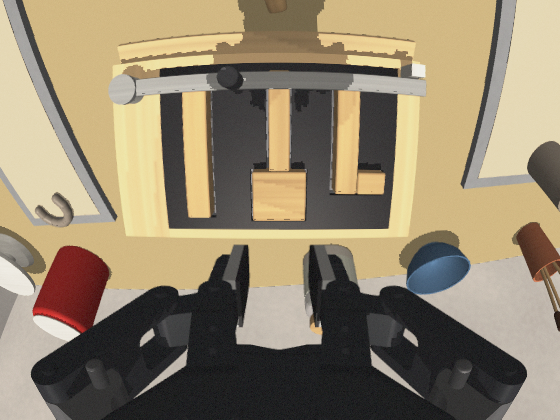

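View pics/top1.png

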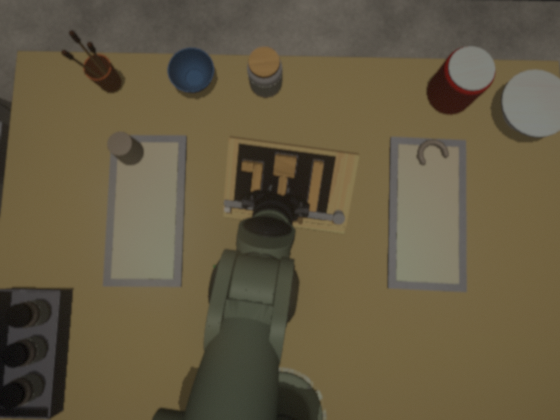

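The bar lies level across the tools and against the post at (418,71). The mug (122,145) and handle (433,152) are unmoved. A numeric check, then hand-in.

Run:
```python
import sys; sys.path.insert(0,'.')
from meas import *
c=load('w_fin'); f=lambda u,h:RH.T@(onplane(c,u,F_P+RH[:,2]*h,RH[:,2])-F_P)
a=f((123,89),31); b=f((419,86),27+0.); k=f((228,78),63)
print(a.round(1),b.round(1),'bar angle',np.arctan2(b[1]-a[1],b[0]-a[0]),'knob',k.round(1),np.arctan2(k[1]-a[1],k[0]-a[0]))
print('paddle blade end',f((252,219),16).round(1),f((306,219),16).round(1),'sq',f((384,193),16).round(1),f((335,193),16).round(1))
st(); bot.sign_off()
```

```text
[ -60.2 -147.6   31. ] [-61.6 133.1  27. ] bar angle 1.575969149709417 knob [-59.1 -39.7  63. ] 1.5609796273449923
paddle blade end [ 73.5 -26.5  16. ] [73.5 27.4 16. ] sq [ 46.5 106.1  16. ] [46.7 55.4 16. ]
t 47.7 tcp [524.8   9.7 245.1] F [-0.2  0.6 -0.8] op 0.34
the job is handed in; nothing more can be done
```

I laid the paddle and the L-shaped square in their cut-outs, then swung the bar to its end stop and handed the job in at 47.7 s; no verdict was reported.

- **Seating:** touching the tool tops gave 18.88–18.91 mm on the paddle (two points), the square (two points) and the already-home stick (one point), so all are fully down. That is 2.9 mm above the height the cameras predicted. I put that down to calibration, since the stick read the same.
- **Bar:** the last push met a hard stop, with force rising to about 13 N and the knob no longer moving. The final picture puts the bar at about 1.56–1.58 rad.
- **Position along the slope:** the paddle measured 3–4.5 mm down-slope of home and the square about 3.4 mm. That is more than the 2.5 mm play but inside the 6 mm limit. The lower picture heights used in that measurement probably account for part of it. This was the least certain check.
- **Bystanders:** the mug and clay handle are at the same pixels as at the start in the top view, and the gripper was clear of everything at hand-in.

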